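Pack lens cells into stack-nest trays

TASK

Put the four white lens cells away in the two grey stack-nest trays, glass up and one to each round pad: first fill the tray on the black mat, then set the tray from the bare bench squarely on top of it, turned end for end so that its single-lug end stands over the two-slot end below and it stacks clear of the lenses instead of nesting onto them, and then fill that upper tray with the other two cells. Leave the black loupe and the black cartridge where they are.

Things in the scene. Friction and masses are not known exactly. Their poses are not given: they have to be found in the camera images.
- mat_tray_mid (a point): A pale grey plastic stack-nest tray, 172 x 75 x 45 mm, on the black mat. Point: on its centre line, 22.5 mm above its underside; x along its length, z up. Pads (round, black, 44 mm, top 4 mm above the underside) at x = +30 and -30 mm. Inside it is 51 mm wide at 10 mm up. Its +x end wall (45 mm high) has two slots over two lugs; its -x end has one slot over one lug..
- bench_tray_mid (a point): A pale grey plastic stack-nest tray, 172 x 75 x 45 mm, on the bare bench; same tray. Point: on its centre line, 22.5 mm above its underside; x along its length, z up. Pads (round, black, 44 mm, top 4 mm above the underside) at x = +30 and -30 mm. Inside it is 51 mm wide at 10 mm up. Pick it across the 68 mm wide grip rims of the low long sides (9 to 24 mm up). +x end: two slots, two lugs; -x end: one. Stacked it stands 39 mm above the lower one.
- lens_cell_1_mid (a point): White ribbed round lens cell with dark glass on top, 34.4 mm across, 20 mm high, starts beyond the mat tray, standing glass up. Point: its centre, 10 mm above its underside; z up. All four are alike.
- lens_cell_2_mid (a point): White ribbed round lens cell with dark glass on top, 34.4 mm across, 20 mm high, starts beyond the mat tray, standing glass up. Point: its centre, 10 mm above its underside; z up. All four are alike.
- lens_cell_3_mid (a point): White ribbed round lens cell with dark glass on top, 34.4 mm across, 20 mm high, starts beyond the mat tray, standing glass up. Point: its centre, 10 mm above its underside; z up. All four are alike.
- lens_cell_4_mid (a point): White ribbed round lens cell with dark glass on top, 34.4 mm across, 20 mm high, starts beyond the mat tray, standing glass up. Point: its centre, 10 mm above its underside; z up. All four are alike.
- loupe_mid (a point): Black eye loupe, a round cone 39 mm across and 35 mm high, standing among the lens cells. Point: its centre, 17.5 mm up. A bystander: leave it.
- cartridge_mid (a point): Black dummy film cartridge, 23 x 74 x 30 mm, two short drums joined by a web, standing among the lens cells. Point: its centre, 15 mm up; y along its length. A bystander: leave it.
There are look-alikes about, which are no part of the job. Leave any blue, green or orange look-alike of the part that bears lens_cell_1_mid alone.

How it is judged (in metres and radians):
On the way, in this order (a step that is already met when the one before it is completed fails the run):
1. two lens cells stand upright in the tray on the mat, one on each pad (((x of lens_cell_1_mid in the frame of mat_tray_mid between -0.042 and -0.018 m and y of lens_cell_1_mid in the frame of mat_tray_mid between -0.01 and 0.01 m and z of lens_cell_1_mid in the frame of mat_tray_mid between -0.0125 and -0.0045 m and angle between lens_cell_1_mid's own z axis and vertical below 0.12 rad) or (x of lens_cell_2_mid in the frame of mat_tray_mid between -0.042 and -0.018 m and y of lens_cell_2_mid in the frame of mat_tray_mid between -0.01 and 0.01 m and z of lens_cell_2_mid in the frame of mat_tray_mid between -0.0125 and -0.0045 m and angle between lens_cell_2_mid's own z axis and vertical below 0.12 rad) or (x of lens_cell_3_mid in the frame of mat_tray_mid between -0.042 and -0.018 m and y of lens_cell_3_mid in the frame of mat_tray_mid between -0.01 and 0.01 m and z of lens_cell_3_mid in the frame of mat_tray_mid between -0.0125 and -0.0045 m and angle between lens_cell_3_mid's own z axis and vertical below 0.12 rad) or (x of lens_cell_4_mid in the frame of mat_tray_mid between -0.042 and -0.018 m and y of lens_cell_4_mid in the frame of mat_tray_mid between -0.01 and 0.01 m and z of lens_cell_4_mid in the frame of mat_tray_mid between -0.0125 and -0.0045 m and angle between lens_cell_4_mid's own z axis and vertical below 0.12 rad)) and ((x of lens_cell_1_mid in the frame of mat_tray_mid between 0.018 and 0.042 m and y of lens_cell_1_mid in the frame of mat_tray_mid between -0.01 and 0.01 m and z of lens_cell_1_mid in the frame of mat_tray_mid between -0.0125 and -0.0045 m and angle between lens_cell_1_mid's own z axis and vertical below 0.12 rad) or (x of lens_cell_2_mid in the frame of mat_tray_mid between 0.018 and 0.042 m and y of lens_cell_2_mid in the frame of mat_tray_mid between -0.01 and 0.01 m and z of lens_cell_2_mid in the frame of mat_tray_mid between -0.0125 and -0.0045 m and angle between lens_cell_2_mid's own z axis and vertical below 0.12 rad) or (x of lens_cell_3_mid in the frame of mat_tray_mid between 0.018 and 0.042 m and y of lens_cell_3_mid in the frame of mat_tray_mid between -0.01 and 0.01 m and z of lens_cell_3_mid in the frame of mat_tray_mid between -0.0125 and -0.0045 m and angle between lens_cell_3_mid's own z axis and vertical below 0.12 rad) or (x of lens_cell_4_mid in the frame of mat_tray_mid between 0.018 and 0.042 m and y of lens_cell_4_mid in the frame of mat_tray_mid between -0.01 and 0.01 m and z of lens_cell_4_mid in the frame of mat_tray_mid between -0.0125 and -0.0045 m and angle between lens_cell_4_mid's own z axis and vertical below 0.12 rad))), for 0.2 s.
2. the bench tray stands stacked, turned end for end, on the loaded tray and is let go (all of step 1 and x of bench_tray_mid in the frame of mat_tray_mid between -0.006 and 0.006 m and y of bench_tray_mid in the frame of mat_tray_mid between -0.006 and 0.006 m and z of bench_tray_mid in the frame of mat_tray_mid between 0.035 and 0.043 m and angle between the x axis of bench_tray_mid and the x axis of mat_tray_mid, either way round below 0.08 rad and angle between bench_tray_mid's own z axis and vertical below 0.05 rad and contact force between the fingers and bench_tray below 0.1 N and linear speed of bench_tray below 0.02 m/s), for 0.3 s.
At the end, for the whole second after the job is handed in: One upright cell on each of the four pads (within 12 mm along, 10 mm across the tray); upper tray level, within 6 mm and 0.08 rad square on the lower, 39 mm (+-4) above it; lower tray flat on the bench; all at rest (all of step 1 and x of bench_tray_mid in the frame of mat_tray_mid between -0.006 and 0.006 m and y of bench_tray_mid in the frame of mat_tray_mid between -0.006 and 0.006 m and z of bench_tray_mid in the frame of mat_tray_mid between 0.035 and 0.043 m and angle between the x axis of bench_tray_mid and the x axis of mat_tray_mid, either way round below 0.08 rad and angle between each of bench_tray_mid, mat_tray_mid's own z axis and vertical below 0.05 rad and ((x of lens_cell_1_mid in the frame of bench_tray_mid between -0.042 and -0.018 m and y of lens_cell_1_mid in the frame of bench_tray_mid between -0.01 and 0.01 m and z of lens_cell_1_mid in the frame of bench_tray_mid between -0.0125 and -0.0045 m and angle between lens_cell_1_mid's own z axis and vertical below 0.12 rad) or (x of lens_cell_2_mid in the frame of bench_tray_mid between -0.042 and -0.018 m and y of lens_cell_2_mid in the frame of bench_tray_mid between -0.01 and 0.01 m and z of lens_cell_2_mid in the frame of bench_tray_mid between -0.0125 and -0.0045 m and angle between lens_cell_2_mid's own z axis and vertical below 0.12 rad) or (x of lens_cell_3_mid in the frame of bench_tray_mid between -0.042 and -0.018 m and y of lens_cell_3_mid in the frame of bench_tray_mid between -0.01 and 0.01 m and z of lens_cell_3_mid in the frame of bench_tray_mid between -0.0125 and -0.0045 m and angle between lens_cell_3_mid's own z axis and vertical below 0.12 rad) or (x of lens_cell_4_mid in the frame of bench_tray_mid between -0.042 and -0.018 m and y of lens_cell_4_mid in the frame of bench_tray_mid between -0.01 and 0.01 m and z of lens_cell_4_mid in the frame of bench_tray_mid between -0.0125 and -0.0045 m and angle between lens_cell_4_mid's own z axis and vertical below 0.12 rad)) and ((x of lens_cell_1_mid in the frame of bench_tray_mid between 0.018 and 0.042 m and y of lens_cell_1_mid in the frame of bench_tray_mid between -0.01 and 0.01 m and z of lens_cell_1_mid in the frame of bench_tray_mid between -0.0125 and -0.0045 m and angle between lens_cell_1_mid's own z axis and vertical below 0.12 rad) or (x of lens_cell_2_mid in the frame of bench_tray_mid between 0.018 and 0.042 m and y of lens_cell_2_mid in the frame of bench_tray_mid between -0.01 and 0.01 m and z of lens_cell_2_mid in the frame of bench_tray_mid between -0.0125 and -0.0045 m and angle between lens_cell_2_mid's own z axis and vertical below 0.12 rad) or (x of lens_cell_3_mid in the frame of bench_tray_mid between 0.018 and 0.042 m and y of lens_cell_3_mid in the frame of bench_tray_mid between -0.01 and 0.01 m and z of lens_cell_3_mid in the frame of bench_tray_mid between -0.0125 and -0.0045 m and angle between lens_cell_3_mid's own z axis and vertical below 0.12 rad) or (x of lens_cell_4_mid in the frame of bench_tray_mid between 0.018 and 0.042 m and y of lens_cell_4_mid in the frame of bench_tray_mid between -0.01 and 0.01 m and z of lens_cell_4_mid in the frame of bench_tray_mid between -0.0125 and -0.0045 m and angle between lens_cell_4_mid's own z axis and vertical below 0.12 rad)) and height (world z) of mat_tray_mid below 0.03 m and linear speed of each of lens_cell_1, lens_cell_2, lens_cell_3, lens_cell_4, mat_tray, bench_tray below 0.02 m/s); the robot touches nothing.
It fails at once if the loupe or the cartridge is displaced by more than 25 mm (distance of any of loupe_mid, cartridge_mid from where it was at the start of the episode above 0.025 m).
It also fails if it takes over 118 s, if anything falls off the work surface, if the arm or the gripper's body presses on something with over 40 N, if the wrist force passes 120 N, or if a joint passes its speed limit or range.

ROBOT

A 6-joint arm with a two-finger parallel gripper is mounted at the origin on a cart in front of the work surface, level with it; the furniture and walls round the work are solid. World frame = base frame: x ahead of the robot, y to its left, z up, the work surface at z = 0. Lengths are in m, angles in degrees, forces in N, time in s.
With the tool pointing down it reaches from about 0.25 to 0.725 m from the base axis. Payload 4 kg.
Tool frame: the origin (TCP) lies midway between the tips of the shut fingers; the grasp point (between the pads) lies 19 mm behind it (r.tcp_to_grasp is the z of the grasp point in the tool frame, in m); z points along the fingers, y is the line along which they close (so a half turn about z gives the same grasp; the last joint's range is limited). The gripper opens to 85 mm and grips with 20 to 120 N. Pads are 22 mm wide; open, the fingers measure 114 mm over their backs; the gripper's body (76 mm by 85 mm) begins 54 mm behind the grasp point. The pads swing forward as they close: fully open they stand 13 mm farther back than shut.
Start: joints at [76.891, 13.785, 0.286, 76.501, 0, 90], TCP at [0.113, 0.487, 0.231] pointing down, gripper open.
Joint ranges: [-155.79, 155.79], [-60.16, 107.12], [-62.33, 73.08], [-114, 123.19], [-81.49, 82.49], [-180, 180]. Speed limits (degrees/s): [159.86, 159.86, 180, 180, 180, 180].

INTERFACE

Orientations are given as a 3x3 rotation matrix whose columns are the frame's x, y, z axes.
In Python, from plant import r gives the robot as it stands.
- The arm moves only by the tool drive_tool, never from a script. Its argument "commands" is a list that holds one entry, the list of rows, each a list of 5 numbers: the shift along the tool's x, y, z in cm, then the turn about the tool's z in rad, then the closure, from 0 (fully open) to 1 (shut). A call has 1 to 20 rows; each row shifts and turns the commanded pose from where the row before left it, along the tool's axes as they then stand; what a row does not reach is not made up. A row lasts 1/8 s, in which the tool goes at most 62.5 mm and 10.7 degrees, less where a joint would pass 70% of its speed; a pose out of reach is approached as far as the arm can. A call with a gripper value outside its range is refused whole. The fingers move at their own pace and stop on an object; "grip_force" is the grip in N (left out, the last holds). Time passes only in rows, so rows that do not move let the fingers close. It gives the time, the measured TCP pose, the force, the opening and the grip force at its end, in the units of the state.
- r.observe(): the state, without advancing time (a new reading comes with each control period).
- r.grab_frame(name): name is "scene" or "top" or "wrist"; returns a dict with "pixels" (480x640x3 uint8, red, green, blue), "K" (3x3 intrinsics, pixels), "xyz" and "rotation" of the camera in the world; the wrist camera has in their place "T_tool_cam" (4x4, takes a point from camera to tool coordinates, whose origin is the TCP and whose axes are the flange's). Camera axes: x right, y up, looking along -z (the intrinsics and any distortion apply to the point x, -y, -z); pixel columns grow to the right and rows downward; lengths in m; the calibration is good to about 2 mm. A picture is of the moment at which its call begins: read the wrist's pose just before it. There is no depth.
- r.close_job(): hands the job in; it is judged then, once.
The state is a dict: "t": time; "q": joint angles; "joint_velocities": joint speeds; "joint_torque": joint torques, N m; "ee_pos": TCP position; "tool_rot": TCP orientation; "force": force on the tool from outside, world axes, zero at the start; "moment": the same for the moment, N m; "opening": opening from 0.0 (shut) to 1.0 (fully open); "grasp_force": force on a finger pad.
Only numpy, scipy, OpenCV 4.12 (cv2) and the standard library are available. Lean on these libraries where they do the work, as an engineer would, in place of code of your own. Each camera call takes 0.05 s, during which the arm holds its last target. There are 200 camera calls.

## Working session

There is one attempt and no reset: what is moved stays moved. The work goes in short steps, Python scripts to look and compute and a tool call to move; the robot and the scene stay as the last step left them, time stands still between calls to the robot, and variables do not carry over. Pictures are saved under pics/ and viewed, at most 14 in all, crops included, and the job is handed in when it is done.

Besides the shell and the picture viewer there is one more tool, called after "Emit:" as a command line: name --argument value ..., lists and objects as JSON in quotes. drive_tool: Moves the arm, as the interface text tells. Its arguments: {"type":"object","properties":{"commands":{"type":"array","items":{"type":"array","items":{"type":"array","items":{"type":"number"}}}},"grip_force":{"type":"number"}},"required":["commands"]}

```bash
ls; mkdir -p pics; python3 - <<'E'
from plant import r
import cv2
o=r.observe(); print(o)
for n in ("top","scene"):
    f=r.grab_frame(n); cv2.imwrite(f"pics/{n}0.png",f["pixels"][:,:,::-1]); print(n,f["K"],f["xyz"],f["rotation"],[k for k in f])
E
```

```text
pics
{'t': 0.0, 'q': array([ 7.68912402e+01,  1.38328074e+01,  2.13146772e-01,  7.65001345e+01,
       -1.60616660e-04,  9.00005451e+01]), 'joint_velocities': array([ 0.10484183, -0.02416853,  0.01429811,  0.06025627,  0.07594674,
       -0.00397966]), 'joint_torque': array([-2.19256167e-04, -3.72319686e+01,  2.52408117e+01,  1.69163133e-02,
       -6.37973744e-05,  1.26934463e-07]), 'ee_pos': array([0.11325891, 0.48636058, 0.23040385]), 'tool_rot': array([[-9.73939147e-01,  2.26808984e-01, -4.71467710e-04],
       [ 2.26809474e-01,  9.73937017e-01, -2.03696971e-03],
       [-2.82317503e-06, -2.09081789e-03, -9.99997814e-01]]), 'force': array([-0.86102029,  0.33642201, -0.44009017]), 'moment': array([ 0.01801499,  0.02624446, -0.02411892]), 'grasp_force': 0.0, 'opening': 1.0000070847611684}
top [[589.87000881   0.         332.56124876]
 [  0.         589.87000881 235.91693114]
 [  0.           0.           1.        ]] [0.52915423 0.24431373 0.981522  ] [[-0.01332909  0.99679373 -0.07889604]
 [-0.99983818 -0.01233327  0.01309586]
 [ 0.01208082  0.07905783  0.99679683]] ['pixels', 'K', 'xyz', 'rotation']
scene [[450.29322212   0.         319.60342271]
 [  0.         450.29322212 240.72043923]
 [  0.           0.           1.        ]] [0.21679919 0.89128059 0.42029289] [[-0.86755922  0.22633667 -0.44284615]
 [-0.49732262 -0.38882044  0.77555714]
 [ 0.00334939  0.89307916  0.4498871 ]] ['pixels', 'K', 'xyz', 'rotation']
```

View pics/top0.png

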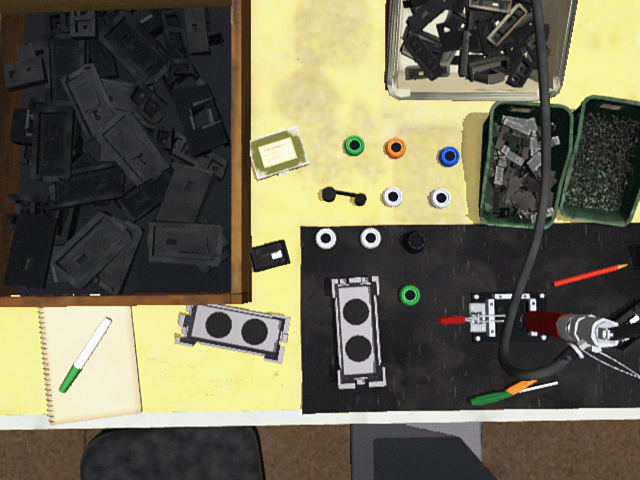

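View pics/scene0.png

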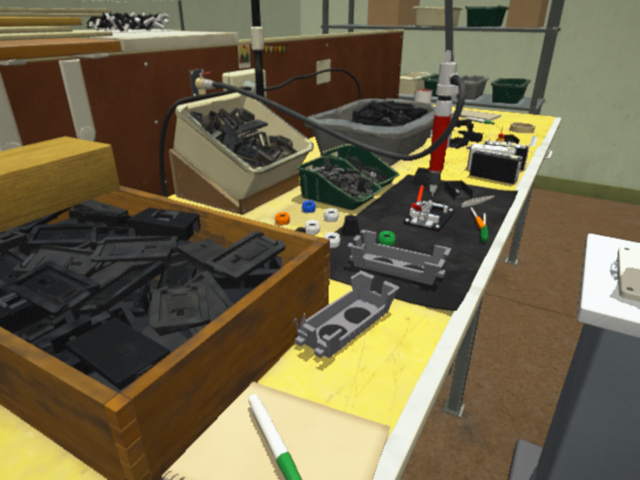

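```bash
cat > h.py <<'E'
import numpy as np, cv2
from plant import r
def ray(f,u,v,z):
    "world point(s) at height z under pixel(s) of a fixed camera frame"
    p=np.linalg.inv(f["K"])@np.array([u,v,1.]); d=f["rotation"]@(p*[1,-1,-1])
    return f["xyz"]+d*(z-f["xyz"][2])/d[2]
def wframe():
    o=r.observe(); f=r.grab_frame("wrist"); T=f["T_tool_cam"]; R=o["tool_rot"]
    f["xyz"]=R@T[:3,3]+o["ee_pos"]; f["rotation"]=R@T[:3,:3]; return o,f
def blobs(mask,amin,amax,roi=None):
    n,l,s,c=cv2.connectedComponentsWithStats(mask.astype(np.uint8))
    return [(c[i],s[i]) for i in range(1,n) if amin<s[i,4]<amax]
def pix(f,P):
    d=(f["rotation"].T@(np.array(P)-f["xyz"]))*[1,-1,-1]; p=f["K"]@d; return p[:2]/p[2]
E
python3 - <<'E'
from h import *
f=r.grab_frame("top"); im=f["pixels"]; 
c=im[180:400,175:465,::-1]; cv2.imwrite("pics/crop1.png",cv2.resize(c,None,fx=2.7,fy=2.7,interpolation=cv2.INTER_CUBIC))
hsv=cv2.cvtColor(im,cv2.COLOR_RGB2HSV)
w=(hsv[...,1]<40)&(hsv[...,2]>185)
for (c,s) in blobs(w,100,700):
    if 300<c[0]<470 and 170<c[1]<260: print("cell",c.round(1),s,ray(f,*c,.018).round(4))
d=(hsv[...,2]<45)
for (c,s) in blobs(d,400,1200):
    if 170<c[0]<400 and 280<c[1]<380: print("pad",c.round(1),s,ray(f,*c,.004).round(4))
for n,p in dict(loupe=(415,241),cartA=(329,194),cartB=(361,199),green=(410,295)).items(): print(n,ray(f,*p,.02).round(3))
w=wframe()[1]; cv2.imwrite("pics/w0.png",w["pixels"][:,:,::-1]); print(w["K"],w["T_tool_cam"])
E
```

```text
cell [393.2 196. ] [384 187  19  20 205] [0.6703 0.1307 0.018 ]
cell [441.8 197.4] [433 188  18  20 191] [0.667  0.0505 0.018 ]
cell [326. 238.] [317 228  19  20 210] [0.6022 0.2424 0.018 ]
cell [370.8 237.5] [362 228  19  20 194] [0.6021 0.169  0.018 ]
loupe [0.595 0.097 0.02 ]
cartA [0.674 0.237 0.02 ]
cartB [0.666 0.184 0.02 ]
green [0.507 0.107 0.02 ]
[[402.08396663   0.         317.16351087]
 [  0.         402.08396663 242.68428121]
 [  0.           0.           1.        ]] [[-3.97056629e-04  9.55192726e-01  2.95984287e-01  7.44790813e-02]
 [ 9.99999691e-01  1.78353868e-04  7.65899402e-04  2.52259002e-04]
 [ 6.78791595e-04  2.95984500e-01 -9.55192502e-01 -1.42879746e-01]
 [ 0.00000000e+00  0.00000000e+00  0.00000000e+00  1.00000000e+00]]
```

View pics/crop1.png

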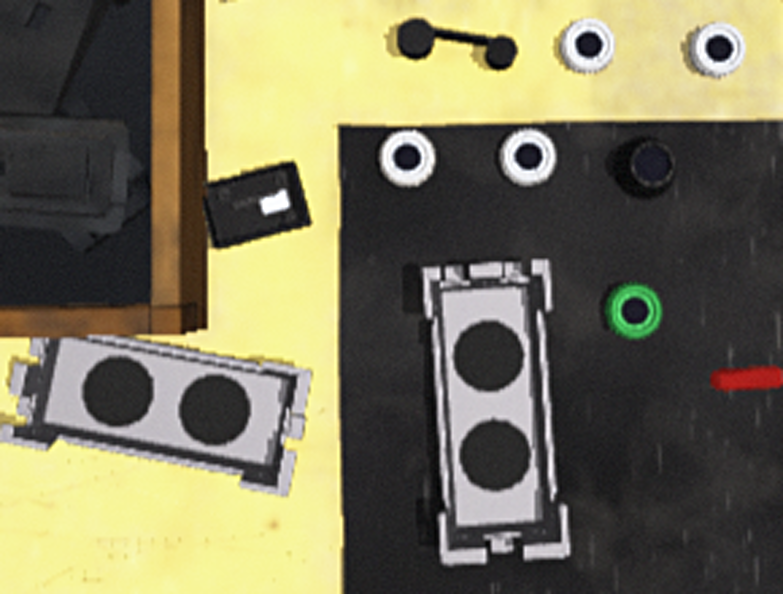

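View pics/w0.png

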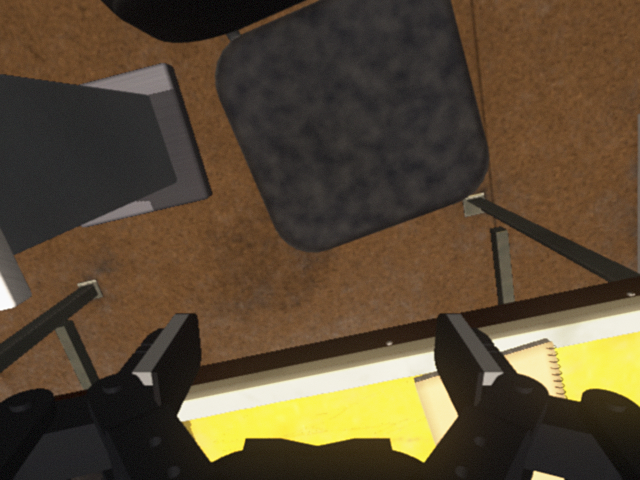

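The four white cells are at top-image pixels (326,238), (371,238), (393,196) and (442,197). The green one at (410,295) and the green, orange and blue ones in the row at v≈150 are look-alikes. The loupe is at (415,241) and the cartridge at (345,196). The crop confirms the four white rings with dark glass. The mat tray's two-slot end faces world +x (up in the image). The bench tray's ends aren't clear yet, so it needs a closer look.

```bash
python3 - <<'E'
from h import *
f=r.grab_frame("top"); im=f["pixels"]; g=cv2.cvtColor(im,cv2.COLOR_RGB2GRAY)
for nm,seeds in dict(mat=[(357,311),(358,348)],bench=[(218,325),(254,331)]).items():
    P=[]
    for s in seeds:
        m=np.zeros((482,642),np.uint8); g2=cv2.GaussianBlur(g,(3,3),0)
        m=np.zeros_like(g); b=(g<90).astype(np.uint8); b=cv2.morphologyEx(b,cv2.MORPH_OPEN,np.ones((7,7),np.uint8))
        n,l,st,c=cv2.connectedComponentsWithStats(b); i=l[s[1],s[0]]; P.append(ray(f,*c[i],.004)); print(nm,c[i].round(1),st[i],P[-1].round(4))
    P=np.array(P); d=P[0]-P[1]; print(nm,"mid",P.mean(0).round(4),"len",np.linalg.norm(d).round(4),"yaw",np.degrees(np.arctan2(d[1],d[0])).round(1))
E
```

```text
mat [355.3 311.3] [343 299  25  25 514] [0.4815 0.1957 0.004 ]
mat [358.  348.2] [346 336  25  25 519] [0.4215 0.1923 0.004 ]
mat mid [0.4515 0.194  0.004 ] len 0.0601 yaw 3.2
bench [218.3 324.5] [206 312  25  26 526] [0.4631 0.4208 0.004 ]
bench [254.1 331.4] [242 319  25  26 527] [0.4512 0.3622 0.004 ]
bench mid [0.4572 0.3915 0.004 ] len 0.0597 yaw 78.5
```

Emit:
drive_tool --commands '[[[0,0,0,0.184,0.3],[0,0,0,0.184,0.3],[0,0,0,0.184,0.3],[0,0,0,0.184,0.3],[0,0,0,0.184,0.3],[0,0,0,0.184,0.3],[0,0,0,0.184,0.3],[-3.45,4.7,0.8,0,0.3],[-3.45,4.7,0.8,0,0.3],[-3.45,4.7,0.8,0,0.3],[-3.45,4.7,0.8,0,0.3],[-3.45,4.7,0.8,0,0.3],[-3.45,4.7,0.8,0,0.3],[-3.45,4.7,0.8,0,0.3],[-3.45,4.7,0.8,0,0.3],[-3.45,4.7,0.8,0,0.3],[-3.45,4.7,0.8,0,0.3],[0,0,0,0,0.3]]]' --grip_force 35

```text
t: 2.5
ee_pos: [0.6036, 0.1646, 0.149]
tool_rot: [[-0.048, 0.999, -0.002], [0.999, 0.048, -0.001], [-0.001, -0.002, -1.0]]
force: [-1.1, 0.3, -0.6]
opening: 0.7
grasp_force: 0.0
```

```bash
cat >> h.py <<'E'
def to(x,y,z,yd=None):
    "total shift in tool axes (cm) from the measured pose to x,y,z; turn (rad) to bring tool y to world angle yd"
    o=r.observe(); R=o["tool_rot"]; d=R.T@(np.array([x,y,z])-o["ee_pos"])*100
    a=np.degrees(np.arctan2(R[1,1],R[0,1])); print("shift cm",d.round(2),"yaw_y",a.round(2),"" if yd is None else ("turn",np.radians((a-yd+180)%360-180).round(3)), "t",round(o["t"],2),"ee",o["ee_pos"].round(4),"op",round(o["opening"],3))
def rings(f,z=.02):
    "centres of white rings with dark glass, world at height z"
    im=f["pixels"]; hsv=cv2.cvtColor(im,cv2.COLOR_RGB2HSV); w=((hsv[...,1]<45)&(hsv[...,2]>150)).astype(np.uint8)
    cs,hi=cv2.findContours(w,cv2.RETR_CCOMP,cv2.CHAIN_APPROX_NONE)
    for c,h in zip(cs,hi[0]):
        if h[3]>=0 and cv2.contourArea(c)>120:
            m=cv2.minEnclosingCircle(c); e=cv2.fitEllipse(c)
            print("hole",np.round(e[0],1),np.round(e[1],1),"world",ray(f,*e[0],z).round(4))
E
python3 - <<'E'
from h import *
o,f=wframe(); rings(f); cv2.imwrite("pics/w1.png",f["pixels"][:,:,::-1]); to(.602,.169,.149,3.2)
E
```

```text
hole [405.7 276.9] [21.7 24.1] world [0.6705 0.1327 0.02  ]
hole [316.4 223.6] [24.5 25. ] world [0.6037 0.1696 0.02  ]
hole [149.  175.6] [58.8 66.2] world [0.4895 0.1974 0.02  ]
hole [ 65.1 175.9] [57.4 68.8] world [0.4331 0.1945 0.02  ]
hole [322.3 114.2] [28.1 29.6] world [0.6041 0.2423 0.02  ]
hole [324.3 110.9] [31.8 36.1] world [0.6052 0.2444 0.02  ]
shift cm [0.29 0.02 0.06] yaw_y 2.9 ('turn', np.float64(-0.005)) t 2.55 ee [0.602  0.1661 0.1496] op 0.705
```

View pics/w1.png

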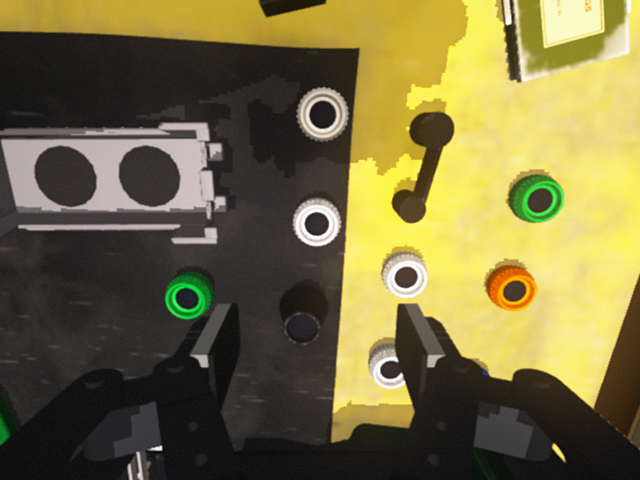

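White cells confirmed: next one at pixel (316,223), its far neighbours at (322,114), (405,277) and (390,370). The loupe is at (302,325). The mat tray's two-lug end at (215,180) points to world +x.

Emit:
drive_tool --commands '[[[0.3,0.1,3.7,0,0.4],[0,0,3.7,0,0.4],[0,0,3.7,0,0.4],[0,0,3.6,0,0.4],[0,0,0,0,0.4],[0,0,0,0,0.4],[0,0,0,0,1],[0,0,0,0,1],[0,0,0,0,1],[0,0,0,0,1]]]'

```text
t: 3.8
ee_pos: [0.6039, 0.1717, 0.007]
tool_rot: [[-0.054, 0.999, 0.004], [0.999, 0.054, 0.002], [0.002, 0.004, -1.0]]
force: [-0.8, 0.5, 6.9]
opening: 0.379
grasp_force: 35.1
```

Emit:
drive_tool --commands '[[[0,0,-3,0,1],[0,0,-5,0,1],[0,0,-2,0,1],[0,0,0,0,1],[0,0,0,0,1]]]'

```text
t: 4.42
ee_pos: [0.6014, 0.1706, 0.1033]
tool_rot: [[-0.054, 0.999, -0.002], [0.999, 0.054, -0.0], [-0.0, -0.002, -1.0]]
force: [-0.0, -0.5, -0.8]
opening: 0.383
grasp_force: 34.9
```

```bash
python3 - <<'E'
from h import *
o,f=wframe(); rings(f); cv2.imwrite("pics/w2.png",f["pixels"][:,:,::-1]); print(o["grasp_force"],o["force"])
for i in range(3): print(r.observe()["ee_pos"].round(4)); r.grab_frame("top")
to(.4815,.1957,.107,3.2)
E
```

```text
hole [422.4 313.3] [24.7 28. ] world [0.6699 0.1334 0.02  ]
hole [317.1 335.8] [42.8 47.8] world [0.6053 0.1141 0.02  ]
hole [123.4 194.8] [67.6 77.8] world [0.4906 0.1984 0.02  ]
hole [327.3 125.2] [33.1 34.7] world [0.6039 0.2425 0.02  ]
hole [327.9 123.1] [42.3 43.2] world [0.6042 0.2436 0.02  ]
34.85478937625885 [-0.01734645 -0.51325675 -0.8404874 ]
[0.6011 0.1705 0.1027]
[0.601  0.1705 0.1025]
[0.6011 0.1705 0.1025]
shift cm [  3.15 -11.82  -0.4 ] yaw_y 3.09 ('turn', np.float64(-0.002)) t 4.62 ee [0.6012 0.1706 0.1027] op 0.383
```

View pics/w2.png

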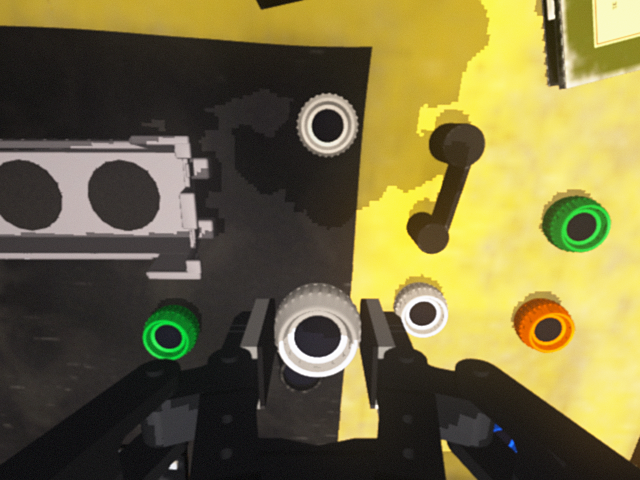

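The held cell sits squarely between the pads at (317,335), glass up. Moving it over the +x pad.

Emit:
drive_tool --commands '[[[1.1,-4,0,0,1],[1.1,-4,0,0,1],[1,-3.8,0,0,1],[0,0,2,0,1],[0,0,2.5,0,1],[0,0,2.5,0,1],[0,0,1.8,0,1],[0,0,0,0,1],[0,0,0,0,1]]]'

```text
t: 5.75
ee_pos: [0.4829, 0.1966, 0.0166]
tool_rot: [[-0.054, 0.999, 0.0], [0.999, 0.054, 0.0], [0.0, 0.0, -1.0]]
force: [0.7, 0.2, -0.3]
opening: 0.384
grasp_force: 34.9
```

```bash
python3 - <<'E'
from h import *
to(.4815,.1957,.011,3.2); print(r.observe()["force"])
E
```

```text
shift cm [-0.08 -0.14  0.56] yaw_y 3.09 ('turn', np.float64(-0.002)) t 5.75 ee [0.4829 0.1966 0.0166] op 0.384
[ 0.6518729   0.24808215 -0.26090462]
```

Emit:
drive_tool --commands '[[[-0.1,-0.1,0.3,0,1],[0,0,0.2,0,1],[0,0,0,0,1],[0,0,0,0,1]]]'

```text
t: 6.25
ee_pos: [0.4817, 0.1954, 0.0115]
tool_rot: [[-0.054, 0.999, 0.0], [0.999, 0.054, 0.0], [0.0, 0.0, -1.0]]
force: [0.3, 0.3, -1.4]
opening: 0.384
grasp_force: 34.9
```

Emit:
drive_tool --commands '[[[0,0,0.2,0,1],[0,0,0.1,0,1],[0,0,0,0,1]]]'

```text
t: 6.62
ee_pos: [0.482, 0.1956, 0.0109]
tool_rot: [[-0.054, 0.999, 0.002], [0.999, 0.054, 0.001], [0.0, 0.002, -1.0]]
force: [-4.7, -2.4, 18.6]
opening: 0.384
grasp_force: 36.6
```

Emit:
drive_tool --commands '[[[0,0,0,0,0.5],[0,0,0,0,0.5],[0,0,-1,0,0.5],[0,0,-4,0,0.5],[0,0,-4,0,0.4],[1.5,4,0,0,0.4],[1.5,4,0,0,0.4],[1,4.3,0,0,0.4],[0,0,0,0,0.4],[0,0,0,0,0.4]]]'

```text
t: 7.88
ee_pos: [0.6015, 0.2416, 0.0978]
tool_rot: [[-0.054, 0.999, -0.002], [0.999, 0.054, -0.001], [-0.001, -0.002, -1.0]]
force: [-0.4, -0.3, 0.2]
opening: 0.596
grasp_force: 0.0
```

```bash
python3 - <<'E'
from h import *
o,f=wframe(); rings(f)
m,p=f["pixels"],pix(f,[.4815,.1957,.024]); print(p)
t=r.grab_frame("top"); rings(t,.024); rings(t,.02)
cv2.imwrite("pics/t2.png",cv2.resize(t["pixels"][200:400,270:450,::-1],None,fx=3,fy=3))
to(.6037,.2425,.005,3.2)
E
```

```text
hole [118.4 320.1] [25.2 30.4] world [0.4833 0.1926 0.02  ]
hole [320.  250.9] [28.9 30.3] world [0.6038 0.2437 0.02  ]
[111.83372799 318.47487836]
hole [293.5 196.3] [ 3.  67.6] world [0.6707 0.2948 0.024 ]
hole [293.5 196.3] [ 3.  67.6] world [0.6713 0.295  0.02  ]
shift cm [0.08 0.27 9.34] yaw_y 3.1 ('turn', np.float64(-0.002)) t 7.97 ee [0.6012 0.2416 0.0984] op 0.597
```

View pics/t2.png

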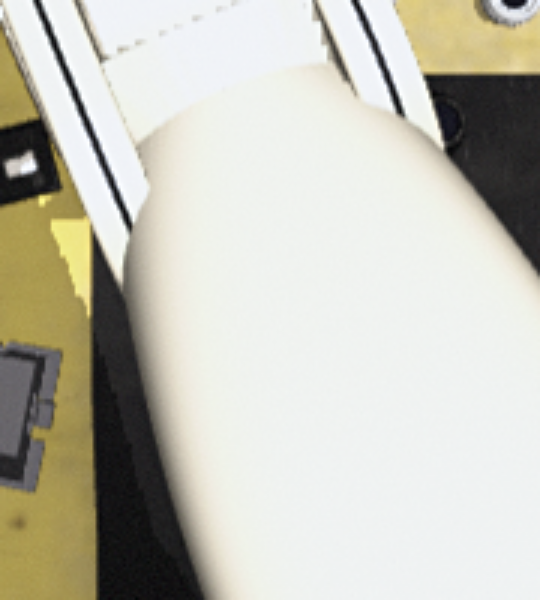

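The top view is blocked by the arm, but the wrist view finds the first cell at (118,320), on its pad within about 2 mm. Picking the second.

Emit:
drive_tool --commands '[[[0.1,0.25,3,0,0.4],[0,0,3.3,0,0.4],[0,0,3,0,0.4],[0,0,0,0,0.4],[0,0,0,0,0.4],[0,0,0,0,1],[0,0,0,0,1],[0,0,0,0,1],[0,0,0,0,1]]]'

```text
t: 9.1
ee_pos: [0.6063, 0.2437, 0.0078]
tool_rot: [[-0.054, 0.999, 0.004], [0.999, 0.054, 0.002], [0.001, 0.004, -1.0]]
force: [-1.2, -0.3, 7.5]
opening: 0.382
grasp_force: 35.1
```

Emit:
drive_tool --commands '[[[0,0,-2,0,1],[0,0,-4,0,1],[0,0,-4,0,1],[0,0,0,0,1]]]'

```text
t: 9.6
ee_pos: [0.6078, 0.2443, 0.1105]
tool_rot: [[-0.054, 0.999, 0.009], [0.999, 0.054, 0.004], [0.003, 0.009, -1.0]]
force: [0.1, 0.4, -0.6]
opening: 0.383
grasp_force: 34.8
```

```bash
python3 - <<'E'
from h import *
to(.4215,.1923,.015,3.2); print(r.observe()["grasp_force"])
E
```

```text
shift cm [ -4.22 -18.97   9.37] yaw_y 3.09 ('turn', np.float64(-0.002)) t 9.6 ee [0.6078 0.2443 0.1105] op 0.383
34.81501221656799
```

Emit:
drive_tool --commands '[[[-1.05,-4.65,0,0,1],[-1.05,-4.65,0,0,1],[-1.05,-4.65,0,0,1],[-1.05,-4.65,0,0,1],[0,0,2,0,1],[0,0,2.5,0,1],[0,0,2.5,0,1],[0,0,1.6,0,1],[0,0,0,0,1],[0,0,0,0,1]]]'

```text
t: 10.85
ee_pos: [0.4215, 0.1912, 0.0196]
tool_rot: [[-0.054, 0.999, 0.0], [0.999, 0.054, 0.0], [0.0, 0.0, -1.0]]
force: [0.2, 0.8, 1.0]
opening: 0.382
grasp_force: 34.9
```

```bash
python3 - <<'E'
from h import *
to(.4215,.1923,.0115,3.2); print(r.observe()["force"])
E
```

```text
shift cm [0.11 0.01 0.81] yaw_y 3.09 ('turn', np.float64(-0.002)) t 10.85 ee [0.4215 0.1912 0.0196] op 0.382
[0.15729637 0.7555422  1.02574442]
```

Emit:
drive_tool --commands '[[[0.1,0,0.3,0,1],[0,0,0.3,0,1],[0,0,0.25,0,1],[0,0,0,0,1],[0,0,0,0,1]]]'

```text
t: 11.48
ee_pos: [0.4215, 0.1923, 0.0118]
tool_rot: [[-0.054, 0.999, 0.001], [0.999, 0.054, 0.0], [0.0, 0.001, -1.0]]
force: [-2.5, -1.4, 8.7]
opening: 0.383
grasp_force: 35.6
```

Emit:
drive_tool --commands '[[[0,0,0,0,0.5],[0,0,0,0,0.5],[0,0,-1,0,0.5],[0,0,-4,0,0.5],[0,0,-4,0,0],[4.65,1.05,-3.3,0,0],[4.65,1.05,-3.3,0,0],[4.65,1.05,-3.2,0,0],[0,0,0,0.13,0],[0,0,0,0.127,0],[0,0,0,0,0],[0,0,0,0,0]]]' --grip_force 60

```text
t: 12.98
ee_pos: [0.4452, 0.333, 0.199]
tool_rot: [[0.2, 0.98, 0.0], [0.98, -0.2, -0.0], [0.0, 0.0, -1.0]]
force: [0.4, -0.1, 0.4]
opening: 1.007
grasp_force: 0.0
```

```bash
python3 - <<'E'
from h import *
o,f=wframe(); rings(f,.004); cv2.imwrite("pics/w3.png",f["pixels"][:,:,::-1])
print(pix(f,[.4631,.4208,.004]),pix(f,[.4512,.3622,.004]))
to(.4572,.3915,.0,-11.5)
E
```

```text
hole [593.2 370.8] [15.2 20. ] world [0.6783 0.1219 0.004 ]
hole [322.7 366. ] [16.4 19. ] world [0.4206 0.1803 0.004 ]
hole [387.4 353.4] [16.9 19.3] world [0.4843 0.1816 0.004 ]
hole [323.1 355.3] [36.  44.4] world [0.4233 0.1919 0.004 ]
hole [383.6 340.6] [35.3 45.4] world [0.4828 0.196  0.004 ]
hole [317.5 175. ] [52.4 52.8] world [0.4526 0.3622 0.004 ]
[315.6782939   99.60041955] [315.86377291 175.42779886]
shift cm [5.980e+00 1.000e-02 1.989e+01] yaw_y -11.57 ('turn', np.float64(-0.001)) t 13.03 ee [0.4451 0.3329 0.1989] op 0.998
```

View pics/w3.png

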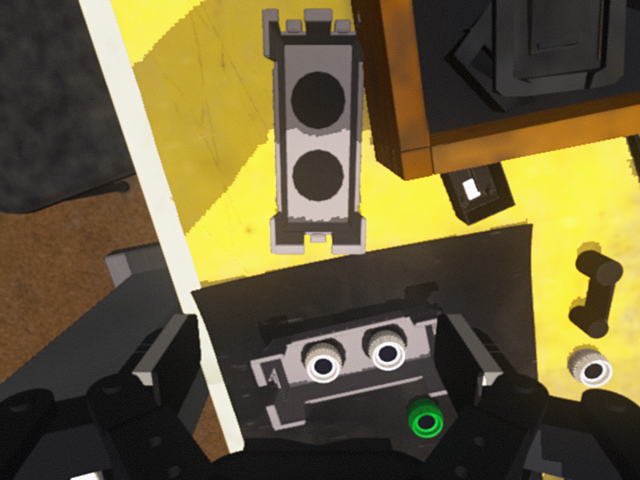

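Both cells are standing on their pads, at (323,366) and (387,353). The bench tray's two-lug end is up at (318,25), world yaw about 78.5°, and its single-lug end is at (318,237). So it has to turn by +104.7°. The wooden box is close to its far side, so I'm checking finger clearance.

```bash
python3 - <<'E'
from h import *
o,f=wframe(); t=r.grab_frame("top"); print(o["q"].round(1))
def tri(a,b):
    A=np.zeros((3,3));B=np.zeros(3)
    for F,p in ((t,a),(f,b)):
        d=ray(F,*p,0)-F["xyz"]; d/=np.linalg.norm(d); M=np.eye(3)-np.outer(d,d); A+=M;B+=M@F["xyz"]
    return np.linalg.solve(A,B)
print("corner", tri((251,302),(403,178)))
for z in (0,.03,.06,.09): print(z,ray(t,251,302,z).round(3),ray(t,190,306,z).round(3),ray(f,403,178,z).round(3),ray(f,430,150,z).round(3))
a=np.radians(-11.5); 
for s in (0,-.02,-.03): print(s,(np.array([.4572,.3915])+s*np.array([-np.sin(a),np.cos(a)])+.057*np.array([np.cos(a),np.sin(a)])).round(4))
wc=f["pixels"][0:260,230:480,::-1]; tc=t["pixels"][270:370,150:300,::-1]
cv2.imwrite("pics/cmp.png",np.hstack([cv2.resize(wc,(500,520)),cv2.resize(tc,(300,200)) if 0 else cv2.copyMakeBorder(cv2.resize(tc,(300,200)),0,320,0,0,cv2.BORDER_CONSTANT)]))
E
```

```text
[ 36.8  21.    5.4  74.4  -0.  138.4]
corner [0.5044366  0.35858982 0.08704623]
0 [0.499 0.368 0.   ] [0.494 0.468 0.   ] [0.523 0.345 0.   ] [0.548 0.363 0.   ]
0.03 [0.5   0.364 0.03 ] [0.495 0.461 0.03 ] [0.518 0.35  0.03 ] [0.541 0.367 0.03 ]
0.06 [0.501 0.36  0.06 ] [0.496 0.454 0.06 ] [0.512 0.356 0.06 ] [0.533 0.371 0.06 ]
0.09 [0.502 0.356 0.09 ] [0.497 0.448 0.09 ] [0.507 0.361 0.09 ] [0.525 0.375 0.09 ]
0 [0.5131 0.3801]
-0.02 [0.5091 0.3605]
-0.03 [0.5071 0.3507]
```

View pics/cmp.png

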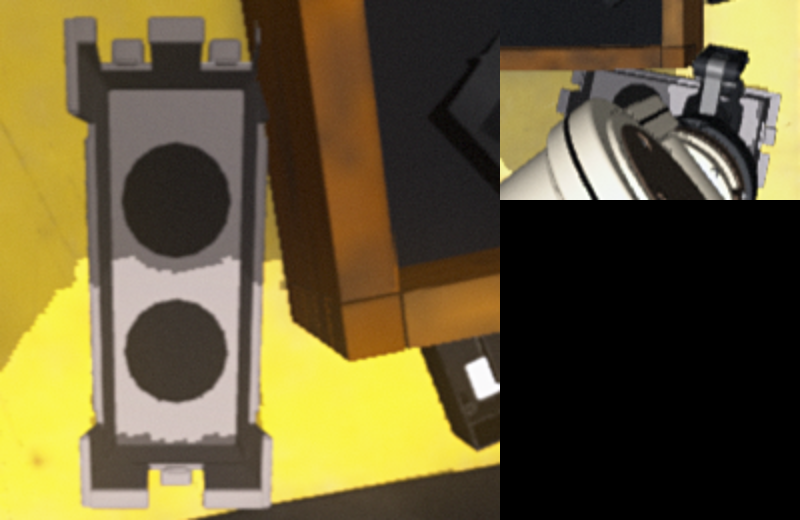

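Triangulated, the box corner is at about (0.504, 0.359), 87 mm high, so the fingers won't fit at mid-tray on the far side. I'll grip 40 mm toward the single-lug end, shift the tray 45 mm toward the robot, then regrip at its middle.

Emit:
drive_tool --commands '[[[2,0,4,0,0.08],[0,0,5,0,0.08],[0,0,5,0,0.08],[0,0,4,0,0.08],[0,0,2.1,0,0.08],[0,0,0,0,0.08],[0,0,0,0,0.08]]]'

```text
t: 14.0
ee_pos: [0.45, 0.3532, -0.0012]
tool_rot: [[0.202, 0.979, 0.001], [0.979, -0.202, 0.001], [0.001, 0.001, -1.0]]
force: [0.8, 0.8, 0.1]
opening: 0.915
grasp_force: 0.0
```

Emit:
drive_tool --commands '[[[0,0,0,0,1],[0,0,0,0,1],[0,0,0,0,1],[0,0,-0.6,0,1],[0,-1.5,0,0,1],[0,-1.5,0,0,1],[0,-1.5,0,0,1],[0,0,0.6,0,1],[0,0,0,0,1]]]' --grip_force 40

```text
t: 15.12
ee_pos: [0.4034, 0.3625, -0.0005]
tool_rot: [[0.199, 0.98, -0.002], [0.98, -0.199, 0.001], [0.001, -0.002, -1.0]]
force: [-6.1, -2.1, 13.9]
opening: 0.786
grasp_force: 48.1
```

Emit:
drive_tool --commands '[[[0,0,0,0,0.08],[0,0,0,0,0.08],[0,0,-3,0,0.08],[0,0,-5,0,0.08],[-2,0,-6,0,0.08],[0,0,-6,0,0.08],[0,0,0,0,0.08],[0,0,0,0,0.08]]]'

```text
t: 16.12
ee_pos: [0.4013, 0.3424, 0.1967]
tool_rot: [[0.202, 0.979, 0.0], [0.979, -0.202, 0.0], [0.0, 0.0, -1.0]]
force: [-0.7, 0.4, -0.6]
opening: 0.917
grasp_force: 0.0
```

```bash
cat >> h.py <<'E'
def pads(f,seeds,z):
    "world centres at height z of the dark round pads near seed pixels"
    g=cv2.GaussianBlur(cv2.cvtColor(f["pixels"],cv2.COLOR_RGB2GRAY),(3,3),0); P=[]
    k=cv2.getStructuringElement(cv2.MORPH_ELLIPSE,(15,15))
    for s in seeds:
        u,v=np.round(s).astype(int); b=cv2.morphologyEx((g<g[v,u]+25).astype(np.uint8),cv2.MORPH_OPEN,k)
        n,l,st,c=cv2.connectedComponentsWithStats(b); i=l[v,u]; P.append(ray(f,*c[i],z)); print(c[i].round(1),st[i],P[-1].round(4))
    d=P[0]-P[1]; print("mid",((P[0]+P[1])/2).round(4),"len",np.linalg.norm(d).round(4),"yaw",np.degrees(np.arctan2(d[1],d[0])).round(2))
E
python3 - <<'E'
from h import *
o,f=wframe(); m=np.array([.4117,.4005,.004]); d=.03*np.array([np.cos(np.radians(78.5)),np.sin(np.radians(78.5)),0])
cv2.imwrite("pics/w4.png",f["pixels"][:,:,::-1]); print(o["ee_pos"])
pads(f,[pix(f,m+d),pix(f,m-d)],.004)
E
```

```text
[0.40127785 0.3423732  0.19674389]
[314.3 100.9] [ 288   73   53   57 2355] [0.4181 0.4293 0.004 ]
[315.1 176.7] [ 291  152   49   51 1936] [0.4066 0.371  0.004 ]
mid [0.4124 0.4002 0.004 ] len 0.0595 yaw 78.84
```

Emit:
drive_tool --commands '[[[-4,4.57,0,0,0.08],[-4,4.57,0,0,0.08],[-4,4.57,0,0,0.08],[0,0,0,-0.183,0.08],[0,0,0,-0.183,0.08],[0,0,0,-0.183,0.08],[0,0,0,-0.183,0.08],[0,0,0,-0.183,0.08],[0,0,0,-0.183,0.08],[0,0,0,-0.183,0.08],[0,0,0,-0.183,0.08],[0,0,0,-0.183,0.08],[0,0,0,-0.183,0.08],[0,0,0,0,0.08],[0,0,0,0,0.08]]]'

```text
t: 18.05
ee_pos: [0.5107, 0.1971, 0.1958]
tool_rot: [[-0.999, -0.054, -0.002], [-0.054, 0.999, -0.001], [0.002, -0.001, -1.0]]
force: [0.1, -0.6, 0.1]
opening: 0.92
grasp_force: 0.0
```

```bash
python3 - <<'E'
from h import *
o,f=wframe(); print(o["ee_pos"],o["q"].round(1)); rings(f,.024)
cv2.imwrite("pics/w5.png",f["pixels"][:,:,::-1])
print(pix(f,[.4815,.1957,.004]),pix(f,[.4215,.1923,.004]))
E
```

```text
[0.51067432 0.19705171 0.19575932] [21.1 20.2  3.8 73.7 -0.  18. ]
hole [237.3 376.1] [16.  18.9] world [0.6642 0.1318 0.024 ]
hole [315.9  99.4] [23.8 25.3] world [0.4228 0.191  0.024 ]
hole [313.5 180.6] [22.5 22.7] world [0.4826 0.1923 0.024 ]
hole [315.4 177.4] [49.9 50.7] world [0.4801 0.1936 0.024 ]
hole [316.2 100.2] [56.1 59.6] world [0.4233 0.1912 0.024 ]
[318.00432774 175.91614352] [317.79523947  98.99619837]
```

View pics/w5.png

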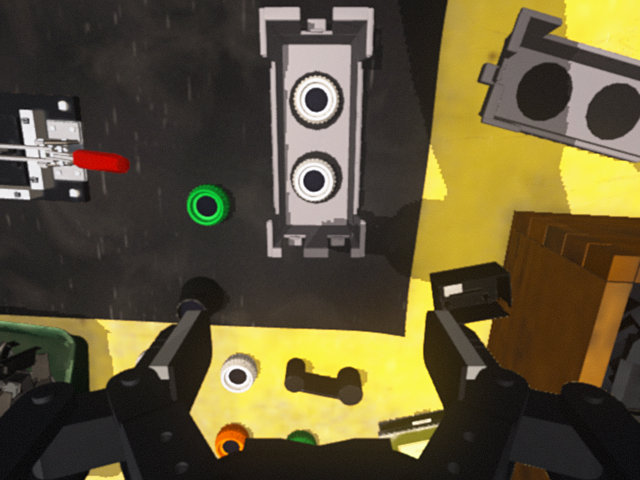

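```bash
python3 - <<'E'
from h import *
o,f=wframe()
P=np.array([ray(f,315.4,177.4,.004),ray(f,316.2,100.2,.004)]); d=P[0]-P[1]; m=P.mean(0)
print("mat",P.round(4),m.round(4),"yaw",np.degrees(np.arctan2(d[1],d[0])).round(2))
print("mat mid in tool B",(o["tool_rot"].T@(m-o["ee_pos"])).round(4),"ee",o["ee_pos"].round(4))
R=np.array([[.202,.979,0],[.979,-.202,0],[0,0,-1]]); print("bench mid in tool A",(R.T@(np.array([.4124,.4002,.004])-[.4013,.3424,.1967])).round(4))
to(.4124,.4002,.1958,-11.4)
E
```

```text
mat [[0.4832 0.1937 0.004 ]
 [0.4228 0.1912 0.004 ]] [0.453  0.1925 0.004 ] yaw 2.42
mat mid in tool B [ 0.0577 -0.0014  0.1922] ee [0.5109 0.1972 0.1961]
bench mid in tool A [ 0.0588 -0.0008  0.1927]
shift cm [ 8.74 20.81  0.07] yaw_y 93.13 ('turn', np.float64(1.824)) t 18.15 ee [0.511  0.1972 0.1964] op 0.92
```

Emit:
drive_tool --commands '[[[0,0,0,0.183,0.08],[0,0,0,0.183,0.08],[0,0,0,0.183,0.08],[0,0,0,0.183,0.08],[0,0,0,0.183,0.08],[0,0,0,0.183,0.08],[0,0,0,0.183,0.08],[0,0,0,0.183,0.08],[0,0,0,0.183,0.08],[0,0,0,0.18,0.08],[4.5,-3.42,0,0,0.08],[4.5,-3.42,0,0,0.08],[4.5,-3.42,0,0,0.08],[4.5,-3.42,0,0,0.08],[0,0,4,0,0.08],[0,0,5,0,0.08],[0,0,5,0,0.08],[0,0,3,0,0.08],[0,0,0,0,0.08],[0,0,0,0,0.08]]]'

```text
t: 20.65
ee_pos: [0.4138, 0.4016, 0.0284]
tool_rot: [[0.199, 0.98, 0.001], [0.98, -0.199, 0.001], [0.002, 0.001, -1.0]]
force: [-0.3, -0.1, 0.4]
opening: 0.92
grasp_force: 0.0
```

```bash
python3 - <<'E'
from h import *
to(.4124,.4002,-.002,-11.4)
E
```

```text
shift cm [-0.17 -0.11  3.04] yaw_y -11.49 ('turn', np.float64(-0.002)) t 20.65 ee [0.4138 0.4016 0.0284] op 0.92
```

Emit:
drive_tool --commands '[[[-0.15,-0.1,1,0,0.08],[0,0,1,0,0.08],[0,0,1,0,0.08],[0,0,0,0,0.08],[0,0,0,0,0.08],[0,0,0,0,1],[0,0,0,0,1],[0,0,0,0,1],[0,0,0,0,1]]]' --grip_force 60

```text
t: 21.78
ee_pos: [0.4122, 0.4001, -0.0022]
tool_rot: [[0.199, 0.98, 0.001], [0.98, -0.199, 0.001], [0.001, 0.001, -1.0]]
force: [0.5, 0.2, 5.5]
opening: 0.777
grasp_force: 69.8
```

```bash
python3 - <<'E'
from h import *
to(.4124,.4002,-.002,-11.4)
E
```

```text
shift cm [ 0.02  0.02 -0.02] yaw_y -11.46 ('turn', np.float64(-0.001)) t 21.77 ee [ 0.4122  0.4001 -0.0022] op 0.777
```

Emit:
drive_tool --commands '[[[0,0,-1.5,0,1],[0,0,-3,0,1],[0,0,-4,0,1],[0,0,-4,0,1],[-3.9,1.62,-1,0,1],[-3.9,1.62,0,0,1],[-3.9,1.62,0,0,1],[-3.9,1.62,0,0,1],[-3.9,1.62,0,0,1],[0,0,0,0,1]]]'

```text
t: 23.02
ee_pos: [0.4519, 0.1897, 0.1321]
tool_rot: [[0.203, 0.979, -0.001], [0.979, -0.203, -0.001], [-0.001, -0.001, -1.0]]
force: [-0.7, 0.8, -1.7]
opening: 0.781
grasp_force: 68.9
```

Emit:
drive_tool --commands '[[[0,0,0,-0.152,1],[0,0,0,-0.152,1],[0,0,0,-0.152,1],[0,0,0,-0.152,1],[0,0,0,-0.152,1],[0,0,0,-0.152,1],[0,0,0,-0.152,1],[0,0,0,-0.152,1],[0,0,0,-0.152,1],[0,0,0,-0.152,1],[0,0,0,-0.152,1],[0,0,0,-0.148,1],[0,0,0,0,1],[0,0,0,0,1],[0,0,0,0,1]]]'

```text
t: 24.9
ee_pos: [0.4522, 0.1926, 0.1321]
tool_rot: [[-0.999, -0.048, -0.0], [-0.048, 0.999, 0.0], [0.0, 0.0, -1.0]]
force: [0.2, -0.3, -2.0]
opening: 0.784
grasp_force: 68.9
```

```bash
python3 - <<'E'
from h import *
o,f=wframe(); cv2.imwrite("pics/w6.png",f["pixels"][:,:,::-1]); print(o["opening"],o["grasp_force"],o["force"])
to(.453,.193,.05,92.8)
E
```

```text
0.7843302888283 68.89025688171387 [ 0.18515218 -0.26485078 -2.02148193]
shift cm [-0.08  0.04  8.21] yaw_y 92.78 ('turn', np.float64(-0.0)) t 24.95 ee [0.4522 0.1925 0.1321] op 0.783
```

View pics/w6.png

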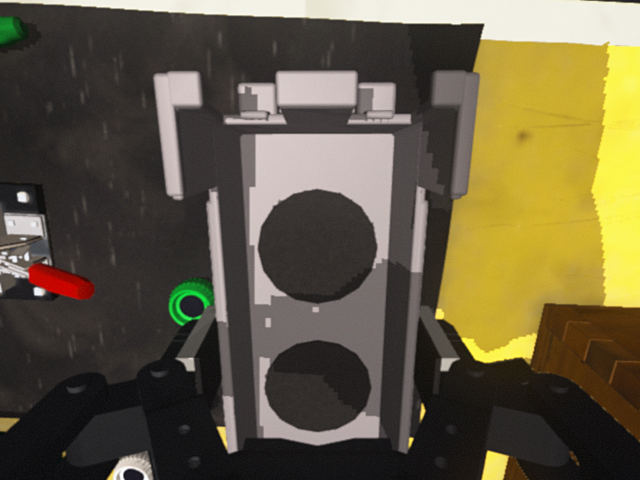

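```bash
python3 - <<'E'
from h import *
o,f=wframe(); z=o["ee_pos"][2]+.006
for p in ((317.5,246),(317.5,385)): print((o["tool_rot"].T@(ray(f,*p,z)-o["ee_pos"])).round(4))
pads(f,[(317,246),(317,385)],z); print(o["ee_pos"])
E
```

```text
[ 0.0308 -0.     -0.006 ]
[-0.0276 -0.     -0.006 ]
[317.1 246.3] [  259   190   117   114 10271] [0.4215 0.1909 0.1381]
[317.6 385.2] [ 266  340  105   91 7439] [0.4798 0.1939 0.1381]
mid [0.4507 0.1924 0.1381] len 0.0583 yaw -177.03
[0.45219059 0.19252658 0.13207105]
```

Tray held level and square, pads at (317,246) and (318,385), centred on the TCP, with the two-lug end toward world −x as required. Lowering.

Emit:
drive_tool --commands '[[[-0.1,0.05,2,0,1],[0,0,3,0,1],[0,0,2.5,0,1],[0,0,1,0,1],[0,0,0,0,1],[0,0,0,0,1],[0,0,0,0,1]]]'

```text
t: 25.88
ee_pos: [0.4542, 0.1933, 0.0482]
tool_rot: [[-0.999, -0.049, 0.002], [-0.049, 0.999, 0.001], [-0.002, 0.001, -1.0]]
force: [0.7, 0.1, -1.5]
opening: 0.773
grasp_force: 68.8
```

```bash
python3 - <<'E'
from h import *
to(.4533,.193,.037,92.8); print(r.observe()["force"])
t=r.grab_frame("scene"); cv2.imwrite("pics/s1.png",cv2.resize(t["pixels"][200:330,300:480,::-1],None,fx=4.4,fy=4.4,interpolation=cv2.INTER_CUBIC))
E
```

```text
shift cm [ 0.09 -0.03  1.12] yaw_y 92.82 ('turn', np.float64(0.0)) t 25.88 ee [0.4542 0.1933 0.0482] op 0.773
[ 0.71617821  0.08388401 -1.5436187 ]
```

View pics/s1.png

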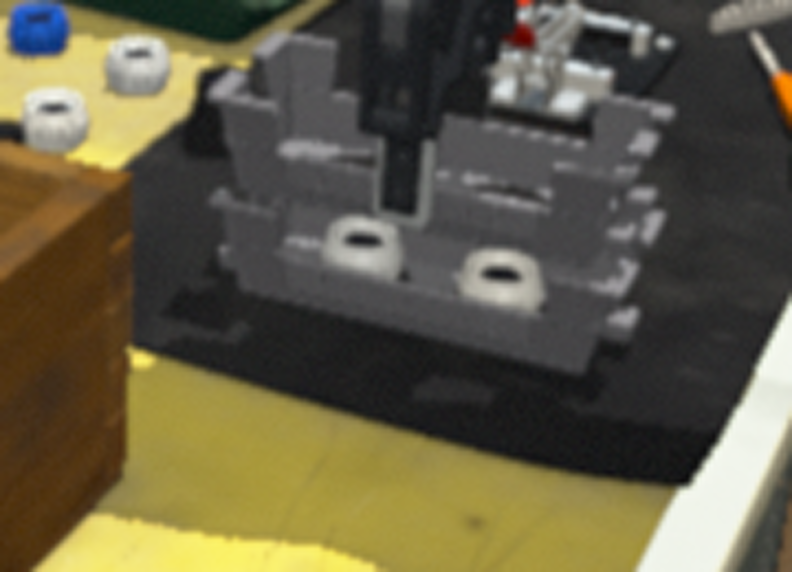

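The upper tray hangs square over the lower one in the scene crop, with both cells visible below it at (362,245) and (502,280).

Emit:
drive_tool --commands '[[[0.05,0,0.3,0,1],[0,0,0.3,0,1],[0,0,0,0,1],[0,0,0,0,1]]]'

```text
t: 26.42
ee_pos: [0.4527, 0.1929, 0.041]
tool_rot: [[-0.999, -0.049, -0.0], [-0.049, 0.999, -0.0], [0.0, -0.0, -1.0]]
force: [0.1, -0.1, -1.2]
opening: 0.781
grasp_force: 68.8
```

Emit:
drive_tool --commands '[[[0,0,0.2,0,1],[0,0,0.2,0,1],[0,0,0,0,1],[0,0,0,0,1]]]'

```text
t: 26.92
ee_pos: [0.4531, 0.1931, 0.0398]
tool_rot: [[-0.999, -0.049, 0.002], [-0.049, 0.999, 0.001], [-0.002, 0.001, -1.0]]
force: [-7.1, -2.8, 17.5]
opening: 0.778
grasp_force: 71.4
```

Emit:
drive_tool --commands '[[[0.1,0,0,0,1],[0,0.1,0,0,1],[-0.2,0,0,0,1],[0,-0.2,0,0,1],[0.1,0.1,0,0,1],[0,0,0,0,1],[0,0,0,0,1]]]'

```text
t: 27.8
ee_pos: [0.4531, 0.1931, 0.0398]
tool_rot: [[-0.999, -0.049, 0.002], [-0.049, 0.999, 0.001], [-0.002, 0.001, -1.0]]
force: [-6.0, -2.9, 18.1]
opening: 0.777
grasp_force: 71.2
```

```bash
python3 - <<'E'
from h import *
for i in range(3): o=r.observe(); print(o["ee_pos"].round(4),o["force"].round(1)); t=r.grab_frame("scene")
cv2.imwrite("pics/s2.png",cv2.resize(t["pixels"][200:330,300:480,::-1],None,fx=4.4,fy=4.4,interpolation=cv2.INTER_CUBIC))
E
```

```text
[0.4531 0.1931 0.0398] [-6.  -2.9 18.1]
[0.4531 0.193  0.0398] [-5.8 -2.5 17.6]
[0.4531 0.193  0.0398] [-5.9 -2.5 18.8]
```

View pics/s2.png

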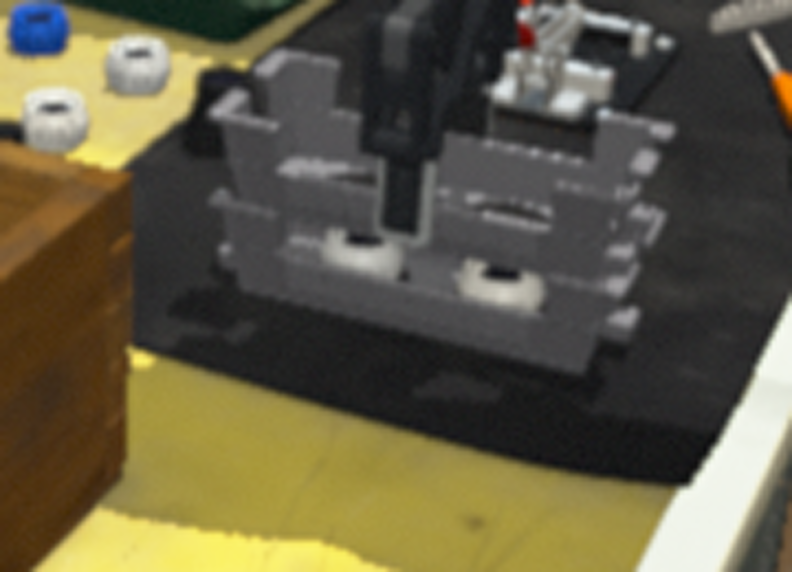

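```bash
python3 - <<'E'
from h import *
t=r.grab_frame("scene")
for z in (.045,.084,.087,.090): 
    print(z,((pix(t,[.537,.2345,z])-[300,200])*4.4).round(1),((pix(t,[.366,.226,z])-[300,200])*4.4).round(1))
E
```

```text
0.045 [201.2 196.9] [614.4 291.9]
0.084 [204.1 111.3] [627.4 200.5]
0.087 [204.3 104.5] [628.4 193.3]
0.09 [204.5  97.8] [629.5 186. ]
```

```bash
python3 - <<'E'
from h import *
g=np.mean([cv2.cvtColor(r.grab_frame("scene")["pixels"],cv2.COLOR_RGB2GRAY) for _ in range(2)],0).astype(int)
print("left rows216-262 cols 347-358"); 
for v in range(217,262): print(v,g[v,347:359])
print("right")
for v in range(222,280): print(v,g[v,434:456:1])
E
```

```text
left rows216-262 cols 347-358
217 [32 34 34 33 32 32 33 34 38 46 58 80]
218 [37 38 37 37 36 35 37 38 38 44 49 57]
219 [34 35 39 38 39 49 58 52 43 37 40 51]
220 [ 25  30  30  34  55  88 105 101  82  56  41  50]
221 [ 23  24  29  53  96 132 146 143 127  85  48  48]
222 [ 20  28  53  95 134 155 158 150 123  83  48  45]
223 [ 31  62  98 134 153 158 151 126  99  74  46  44]
224 [ 60 113 145 156 159 148 123  97  83  74  50  42]
225 [ 83 137 164 159 151 132 106  94  92  82  56  42]
226 [ 72 108 128 128 132 133 130 121 117 109  90  79]
227 [ 47  61  76  86  97 107 110 108 116 125 126 127]
228 [ 28  33  43  60  74  76  77  81  90 101 105 112]
229 [27 27 31 47 66 69 69 69 71 75 75 78]
230 [24 23 29 41 65 71 69 70 68 68 68 68]
231 [24 26 27 38 64 71 70 69 69 68 69 68]
232 [26 26 24 36 61 72 71 68 68 69 68 69]
233 [26 24 23 31 56 71 71 69 68 69 69 68]
234 [27 22 21 30 53 71 70 69 69 68 68 70]
235 [29 30 29 34 52 70 71 72 69 69 69 69]
236 [44 42 43 41 56 71 75 76 73 69 69 70]
237 [49 48 47 48 53 67 74 75 70 68 70 73]
238 [50 49 48 48 49 57 69 73 69 68 70 71]
239 [50 50 50 49 47 51 65 73 70 70 70 
[... 5481 characters left out ...]
6 154 127  76  45  41  43  44  43  44
  42  41  40  39]
272 [ 68  72  72  80 115 136 149 154 157 148 108  63  41  40  40  42  39  38
  39  39  40  38]
273 [ 73  76  73  79 101 115 125 136 143 125  83  53  44  43  39  39  39  38
  37  39  39  38]
274 [ 74  75  73  74  81  86  90 100 105  91  62  43  40  40  39  38  37  36
  38  38  38  38]
275 [73 69 68 71 74 75 78 79 78 67 49 38 38 37 38 38 36 37 38 38 36 41]
276 [67 60 53 57 62 69 73 74 70 57 43 40 37 36 37 37 36 36 38 37 38 40]
277 [66 52 40 38 42 49 53 57 56 47 42 40 40 38 38 38 36 37 37 39 40 40]
278 [64 46 31 28 27 29 31 38 36 36 40 40 40 41 38 37 39 38 41 41 39 42]
279 [58 37 26 24 23 26 26 27 29 36 41 39 39 39 40 38 37 40 40 43 41 42]
```

The corner edges of the upper and lower trays are about 20 px apart, which is roughly 40 mm, so it is seated. Releasing.

Emit:
drive_tool --commands '[[[0,0,-0.2,0,1],[0,0,0,0,0.15],[0,0,0,0,0.08],[0,0,0,0,0.08],[0,0,-1,0,0.08],[0,0,-4,0,0.08],[0,0,-5,0,0.08],[0,0,0,0,0.08],[0,0,0,0,0.08]]]' --grip_force 35

```text
t: 29.22
ee_pos: [0.4528, 0.1929, 0.1394]
tool_rot: [[-0.999, -0.049, 0.001], [-0.049, 0.999, 0.0], [-0.001, 0.0, -1.0]]
force: [0.6, 0.3, 0.1]
opening: 0.919
grasp_force: 0.0
```

Emit:
drive_tool --commands '[[[-3,0,-5,0,0.3],[-2.8,0,-4.5,0,0.3],[0,0,0,0,0.3],[0,0,0,0,0.3]]]'

```text
t: 29.72
ee_pos: [0.5097, 0.1953, 0.2322]
tool_rot: [[-0.999, -0.049, -0.004], [-0.049, 0.999, -0.001], [0.004, -0.001, -1.0]]
force: [-0.7, 0.1, -0.9]
opening: 0.695
grasp_force: 0.0
```

```bash
python3 - <<'E'
from h import *
o,f=wframe(); a=np.radians(2.7); d=.03*np.array([np.cos(a),np.sin(a),0])
for m in ([.453,.1925,.043],): m=np.array(m); pads(f,[pix(f,m+d),pix(f,m-d)],.043)
rings(f,.02)
cv2.imwrite("pics/w7.png",f["pixels"][:,:,::-1])
to(.6695,.132,.1,2.7)
E
```

```text
[318.2 180.8] [ 294  156   50   51 2001] [0.4839 0.1944 0.043 ]
[317.9 104. ] [ 292   76   53   57 2356] [0.4241 0.1912 0.043 ]
mid [0.454  0.1928 0.043 ] len 0.0599 yaw 2.98
hole [ 45.7 151.7] [10.1 31.4] world [ 0.4737 -0.0422  0.02  ]
hole [318.2 180.7] [53.7 54. ] world [0.4872 0.1945 0.02  ]
hole [318. 104.] [56.8 60. ] world [0.4232 0.1913 0.02  ]
shift cm [-15.77  -7.09  13.12] yaw_y 92.82 ('turn', np.float64(1.573)) t 29.77 ee [0.5091 0.1953 0.2318] op 0.698
```

View pics/w7.png

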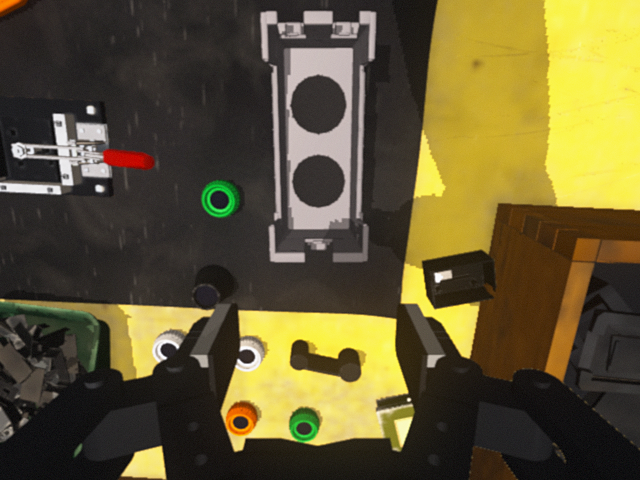

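The upper tray sits square on the lower, pads at (318,181) and (318,104), within about 1 mm and 0.3°, with single-lug end toward world +x. Before reaching for the other two cells, I'm checking where the hanging cable is.

```bash
python3 - <<'E'
from h import *
s=r.grab_frame("scene"); t=r.grab_frame("top")
for p in ((543,60),(544,150),(532,240),(508,310)):
    for z in (.1,.2,.3,.4,.5): w=ray(t,*p,z); print(p,w.round(3),pix(s,w).round(0))
E
```

```text
(543, 60) [ 0.867 -0.095  0.1  ] [292. 149.]
(543, 60) [ 0.829 -0.057  0.2  ] [295. 114.]
(543, 60) [ 0.79  -0.018  0.3  ] [299.  74.]
(543, 60) [0.752 0.02  0.4  ] [304.  25.]
(543, 60) [0.714 0.059 0.5  ] [310. -35.]
(544, 150) [ 0.726 -0.091  0.1  ] [338. 157.]
(544, 150) [ 0.704 -0.053  0.2  ] [340. 120.]
(544, 150) [ 0.682 -0.015  0.3  ] [342.  77.]
(544, 150) [0.659 0.023 0.4  ] [344.  26.]
(544, 150) [0.637 0.061 0.5  ] [347. -37.]
(532, 240) [ 0.589 -0.067  0.1  ] [385. 168.]
(532, 240) [ 0.582 -0.032  0.2  ] [385. 128.]
(532, 240) [0.575 0.003 0.3  ] [385.  81.]
(532, 240) [0.569 0.039 0.4  ] [384.  27.]
(532, 240) [0.562 0.074 0.5  ] [384. -39.]
(508, 310) [ 0.485 -0.027  0.1  ] [423. 180.]
(508, 310) [0.49  0.004 0.2  ] [421. 137.]
(508, 310) [0.495 0.034 0.3  ] [418.  86.]
(508, 310) [0.5   0.065 0.4  ] [415.  27.]
(508, 310) [0.505 0.096 0.5  ] [412. -42.]
```

The cable stays at y < 0 below about 0.2 m near the reach, clear of the gripper's path. Going for cell 3.

Emit:
drive_tool --commands '[[[0,0,0,0.175,0.4],[0,0,0,0.175,0.4],[0,0,0,0.175,0.4],[0,0,0,0.175,0.4],[0,0,0,0.175,0.4],[0,0,0,0.175,0.4],[0,0,0,0.175,0.4],[0,0,0,0.175,0.4],[0,0,0,0.175,0.4],[-1.8,3.97,3.3,0,0.4],[-1.8,3.97,3.3,0,0.4],[-1.8,3.97,3.3,0,0.4],[-1.8,3.97,3.3,0,0.4],[0,0,0,0,0.4],[0,0,0,0,0.4]]]'

```text
t: 31.75
ee_pos: [0.6714, 0.1311, 0.1011]
tool_rot: [[-0.045, 0.999, -0.003], [0.999, 0.045, -0.0], [-0.0, -0.003, -1.0]]
force: [0.2, -0.2, 0.4]
opening: 0.598
grasp_force: 0.0
```

```bash
python3 - <<'E'
from h import *
o,f=wframe(); rings(f,.02); to(.671,.131,.005,2.8); print(o["q"].round(1))
E
```

```text
hole [306.8 364.8] [23.8 27.1] world [0.6689 0.0545 0.02  ]
hole [317.2 250.3] [28.4 30. ] world [0.6721 0.1323 0.02  ]
shift cm [-0.05 -0.1   9.79] yaw_y 2.62 ('turn', np.float64(-0.003)) t 31.8 ee [0.672  0.1316 0.1029] op 0.596
[11.  39.2 20.6 71.6  0.  98.5]
```

Emit:
drive_tool --commands '[[[0,0,3.2,0,0.4],[0,0,3.5,0,0.4],[0,0,3,0,0.4],[0,0,0,0,0.4],[0,0,0,0,0.4],[0,0,0,0,1],[0,0,0,0,1],[0,0,0,0,1],[0,0,0,0,1]]]'

```text
t: 32.92
ee_pos: [0.6744, 0.1316, 0.0084]
tool_rot: [[-0.045, 0.999, 0.005], [0.999, 0.045, 0.001], [0.001, 0.005, -1.0]]
force: [-1.9, -0.3, 6.8]
opening: 0.38
grasp_force: 34.4
```

Emit:
drive_tool --commands '[[[0,0,-2,0,1],[0,0,-4,0,1],[0,0,-4,0,1],[0,0,-3.5,0,1],[0,0,0,0,1],[0,0,0,0,1]]]'

```text
t: 33.67
ee_pos: [0.6723, 0.1309, 0.14]
tool_rot: [[-0.045, 0.999, -0.0], [0.999, 0.045, -0.0], [-0.0, -0.0, -1.0]]
force: [-0.4, 0.6, -1.1]
opening: 0.381
grasp_force: 34.8
```

```bash
python3 - <<'E'
from h import *
to(.483,.194,.05,2.8); print(r.observe()["grasp_force"])
E
```

```text
shift cm [  7.15 -18.63   9.  ] yaw_y 2.58 ('turn', np.float64(-0.004)) t 33.67 ee [0.6723 0.1309 0.14  ] op 0.381
34.791192412376404
```

Emit:
drive_tool --commands '[[[1.8,-4.65,0,0,1],[1.8,-4.65,0,0,1],[1.8,-4.65,0,0,1],[1.8,-4.6,0,0,1],[0,0,2,0,1],[0,0,3,0,1],[0,0,2,0,1],[0,0,1,0,1],[0,0,0,0,1],[0,0,0,0,1],[0,0,0,0,1]]]'

```text
t: 35.05
ee_pos: [0.4848, 0.1948, 0.0609]
tool_rot: [[-0.045, 0.999, 0.002], [0.999, 0.045, 0.001], [0.001, 0.002, -1.0]]
force: [-0.1, -0.1, 0.0]
opening: 0.378
grasp_force: 34.9
```

```bash
python3 - <<'E'
from h import *
to(.484,.1945,.05,2.8); print(r.observe()["force"])
E
```

```text
shift cm [-0.03 -0.08  1.09] yaw_y 2.57 ('turn', np.float64(-0.004)) t 35.05 ee [0.4848 0.1948 0.0609] op 0.378
[-0.13120683 -0.13281299  0.02812123]
```

Emit:
drive_tool --commands '[[[0,0,0.4,0,1],[0,0,0.3,0,1],[0,0,0.2,0,1],[0,0,0,0,1],[0,0,0,0,1]]]'

```text
t: 35.67
ee_pos: [0.4844, 0.1947, 0.0542]
tool_rot: [[-0.045, 0.999, 0.002], [0.999, 0.045, 0.001], [0.001, 0.002, -1.0]]
force: [-5.8, -2.8, 21.0]
opening: 0.375
grasp_force: 36.8
```

Contact is about 3 mm high, which the mat's thickness explains: this cell and the upper tray were both picked off the bare bench. Releasing and fetching the last cell.

Emit:
drive_tool --commands '[[[0,0,-0.2,0,1],[0,0,0,0,0.5],[0,0,0,0,0.5],[0,0,-1,0,0.5],[0,0,-4,0,0.5],[0,0,-4,0,0.4],[-3.8,4.4,0,0,0.4],[-3.8,4.4,0,0,0.4],[-3.8,4.4,0,0,0.4],[-3.6,4.6,0.5,0,0.4],[0,0,4,0,0.4],[0,0,0,0,0.4],[0,0,0,0,0.4]]]'

```text
t: 37.3
ee_pos: [0.6683, 0.0532, 0.099]
tool_rot: [[-0.046, 0.999, -0.0], [0.999, 0.046, 0.0], [0.0, -0.0, -1.0]]
force: [1.0, 0.6, 1.6]
opening: 0.597
grasp_force: 0.0
```

```bash
python3 - <<'E'
from h import *
o,f=wframe(); rings(f,.02); to(.669,.052,.005,2.8)
print("pad cell pixel should be", pix(f,[.484,.1945,.063]))
rings(f,.065)
E
```

```text
hole [316.2 255.1] [28.  29.6] world [0.6688 0.0522 0.02  ]
shift cm [-0.15 -0.02  9.49] yaw_y 2.64 ('turn', np.float64(-0.003)) t 37.35 ee [0.669  0.0535 0.0999] op 0.602
pad cell pixel should be [-165.80204729  -91.73746216]
hole [316.2 255.1] [28.  29.6] world [0.6682 0.0677 0.065 ]
```

Emit:
drive_tool --commands '[[[-0.1,0,3,0,0.4],[0,0,3.5,0,0.4],[0,0,3,0,0.4],[0,0,0,0,0.4],[0,0,0,0,0.4],[0,0,0,0,1],[0,0,0,0,1],[0,0,0,0,1],[0,0,0,0,1]]]'

```text
t: 38.48
ee_pos: [0.6706, 0.0521, 0.0061]
tool_rot: [[-0.045, 0.999, 0.005], [0.999, 0.045, 0.001], [0.001, 0.005, -1.0]]
force: [-1.1, 0.4, 5.7]
opening: 0.381
grasp_force: 34.7
```

Emit:
drive_tool --commands '[[[0,0,-2,0,1],[0,0,-4,0,1],[0,0,-4,0,1],[0,0,-3.5,0,1],[0,0,0,0,1],[0,0,0,0,1]]]'

```text
t: 39.22
ee_pos: [0.6683, 0.0517, 0.1379]
tool_rot: [[-0.045, 0.999, -0.0], [0.999, 0.045, -0.0], [-0.0, -0.0, -1.0]]
force: [-0.4, -0.1, -0.4]
opening: 0.384
grasp_force: 34.8
```

```bash
python3 - <<'E'
from h import *
to(.4243,.192,.062,2.8); print(r.observe()["grasp_force"])
E
```

```text
shift cm [ 15.12 -23.75   7.59] yaw_y 2.58 ('turn', np.float64(-0.004)) t 39.23 ee [0.6683 0.0517 0.1379] op 0.384
34.806779623031616
```

Emit:
drive_tool --commands '[[[3.02,-4.75,0,0,1],[3.02,-4.75,0,0,1],[3.02,-4.75,0,0,1],[3.02,-4.75,0,0,1],[3.02,-4.75,0,0,1],[0,0,0,0,1],[0,0,2,0,1],[0,0,3,0,1],[0,0,2,0,1],[0,0,0.6,0,1],[0,0,0,0,1],[0,0,0,0,1],[0,0,0,0,1]]]'

```text
t: 40.85
ee_pos: [0.4253, 0.1921, 0.0629]
tool_rot: [[-0.045, 0.999, 0.002], [0.999, 0.045, 0.001], [0.001, 0.002, -1.0]]
force: [0.1, 0.6, -0.6]
opening: 0.383
grasp_force: 35.0
```

```bash
python3 - <<'E'
from h import *
to(.4243,.192,.053,2.8); print(r.observe()["force"])
E
```

```text
shift cm [-0.01 -0.1   0.99] yaw_y 2.57 ('turn', np.float64(-0.004)) t 40.85 ee [0.4253 0.1921 0.0629] op 0.383
[ 0.1285849   0.58293605 -0.64835286]
```

Emit:
drive_tool --commands '[[[0,-0.1,0.4,0,1],[0,0,0.3,0,1],[0,0,0.2,0,1],[0,0,0,0,1],[0,0,0,0,1]]]'

```text
t: 41.48
ee_pos: [0.4236, 0.1919, 0.0531]
tool_rot: [[-0.045, 0.999, 0.0], [0.999, 0.045, -0.0], [-0.0, 0.0, -1.0]]
force: [-0.9, -0.4, -0.2]
opening: 0.384
grasp_force: 35.0
```

Emit:
drive_tool --commands '[[[0,0,0.2,0,1],[0,0,0.1,0,1],[0,0,0,0,1],[0,0,0,0,1]]]'

```text
t: 41.98
ee_pos: [0.4239, 0.192, 0.052]
tool_rot: [[-0.045, 0.999, 0.001], [0.999, 0.045, 0.001], [0.001, 0.001, -1.0]]
force: [-5.1, -1.1, 15.8]
opening: 0.38
grasp_force: 36.4
```

Emit:
drive_tool --commands '[[[0,0,-0.2,0,1],[0,0,0,0,0.5],[0,0,0,0,0.5],[0,0,-1,0,0.5],[0,0,-4,0,0.5],[0,0,-4,0,0.4],[-3,1.5,-4,0,0.4],[-3,1.5,-4,0,0.4],[0,0,0,0,0.4],[0,0,0,0,0.4],[0,0,0,0,0.4]]]'

```text
t: 43.35
ee_pos: [0.4551, 0.1335, 0.2209]
tool_rot: [[-0.046, 0.999, -0.003], [0.999, 0.046, -0.001], [-0.001, -0.003, -1.0]]
force: [-0.8, 0.5, -0.0]
opening: 0.6
grasp_force: 0.0
```

```bash
python3 - <<'E'
from h import *
o,f=wframe(); print(o["ee_pos"].round(4),o["t"]); rings(f,.065); print("pads",*[pix(f,p).round(1) for p in ([.4842,.1944,.065],[.4245,.1912,.065])])
E
```

```text
[0.4551 0.1335 0.2209] 43.35
hole [326.  381.5] [ 8.5 22.6] world [ 0.4699 -0.0098  0.065 ]
hole [279.3 143.1] [24.8 25.9] world [0.4257 0.1902 0.065 ]
hole [361.3 142.4] [24.6 25.8] world [0.4848 0.1934 0.065 ]
pads [360.5 141. ] [277.6 141.6]
```

```bash
python3 -c "
from plant import r
print(r.close_job())"
```

```text
the job is handed in; nothing more can be done
None
```

I put two lens cells in the mat tray, stacked the bench tray on it turned end for end, put the other two cells in that upper tray and handed the job in at about 43 s; no verdict came back, but my last wrist-camera measurement put both upper cells within about 2 mm of their pads, and I never gripped the loupe or cartridge.

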